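# Seat the stage plate on its kinematic base

### The job

The aluminium stage plate is stored on edge in the rack. Lay it on the sloped rest, against the two lips with its bar handle up, and let go of it; then take it again and lower it gently onto the base so that its three ball feet settle fully home, the right one in each of the cone, the groove and the flat seat, and leave it there. Do not disturb the spring clamp, the cutters, the tape roll or the glue bottle.

Things in the scene. Friction and masses are not known exactly. Their poses are not given: they have to be found in the camera images.
- stage: loose aluminium plate 110 x 110 x 8 mm, 0.3 to 0.55 kg; three ball feet below, black bar handle above. Origin: centre of its underside. z = normal, from feet side to handle side; x = towards the two-foot edge; y along the handle. It starts on edge in the rack: x straight up, feet towards the robot; the middle 60 mm of the upper edge, between two feet, is free to grip across the 8 mm
- handle (a point): middle of the axis of the stage's bar handle: round, 14 mm diameter, 80 mm long along the stage's y, its axis 50 mm above the underside, over the plate's centre, on two 10 mm posts at y = +-32 mm
- foot_cone (a point): centre of the ball foot at (40, 42, -10) mm on the stage, which belongs in the cone. All feet: polished slippery steel balls of 16 mm diameter on stubs
- foot_groove (a point): centre of the ball foot at (40, -42, -10) mm on the stage, which belongs in the groove
- foot_flat (a point): centre of the ball foot at (-40, 0, -10) mm on the stage, which belongs on the flat seat
- rack: fixed grey rack, black guides. Origin: on the table under the middle of the stored plate's thickness; x = to the handle side. The plate's lower edge stands on its 10 mm floor; guides hold the side edges with 2 mm play up to z = 65 mm; lift straight up by 70 mm or more to clear. A shield at x = 57 to 63 mm, 86 mm high, close behind the handle, keeps fingers from gripping the handle there
- rest: fixed sloped rest, two wooden rails with a lip at the low end of each. Origin: on the table. It rises towards the robot at 60 degrees: up-slope (-cos 60, 0, sin 60), normal (sin 60, 0, cos 60) in its frame. The rails reach 80 mm up from the lips; lips stand 14 mm proud. The stage lies underside on the rails, single-foot edge on the lips; its top 30 mm overhang free to hold
- rest_spot (a point): where the stage's origin comes when it lies on the rest: on the rails' surface, 55 mm up the slope from the lips, between the rails (which stand at y = +-33 mm, 14 mm wide); z = 103 mm; axes as those of the rest
- base: fixed dark steel base 116 x 116 x 12 mm with three brass seats up to 34 mm above the table. Origin: on the table under its centre. Its axes coincide with the stage's when the stage is seated (x points roughly at the robot); the stage's origin is then 43.3 mm above the base's. Cone and groove draw a ball in from up to about 6 mm off
- seat_cone (a point): where the centre of the ball foot comes in the cone seat (45 degree walls, mouth 24 mm wide), at (40, 42, 33.3) mm on the base
- seat_groove (a point): where the centre of the ball foot comes in the V-groove seat (45 degree walls, mouth 24 mm wide, groove along the base's y), at (40, -42, 33.3) mm on the base
- seat_flat (a point): where the centre of the ball foot comes on the flat round seat (35 mm diameter), at (-40, 0, 33.3) mm on the base
- clamp: blue spring clamp 53 x 101 x 17 mm lying near the table's front edge; leave alone. Origin: centre of underside
- cutters: red-handled side cutters 52 x 130 x 12 mm lying near the front edge; leave alone. Origin: centre of underside
- tape: roll of black tape, 64 mm diameter, 18 mm high, lying behind the work; leave alone. Origin: centre of underside
- glue: white glue bottle with a red cap, 45 mm diameter, 138 mm high, standing behind the work on the left; leave alone. Origin: centre of underside

How it is judged:
By the outcome, as a careful person would: the job done as asked, in the order asked, and still so for the second after the job is handed in, with the robot touching nothing.
It also fails if it takes over 50 s, if anything falls off the work surface, if the arm or the gripper's body presses on something with over 40 N, if the wrist force passes 120 N, or if a joint passes its speed limit or range.

### The arm

A 6-joint arm with a two-finger parallel gripper is mounted at the origin on a cart in front of the work surface, level with it; the furniture and walls round the work are solid. World frame = base frame: x ahead of the robot, y to its left, z up, the work surface at z = 0. Lengths are in m, angles in rad, forces in N, time in s.
With the tool pointing down it reaches from about 0.25 to 0.8 m from the base axis. Payload 3.9 kg.
Tool frame: the origin (TCP) lies between the finger pads; the fingertips stand 19 mm ahead of it and the grasp point (between the pads) is the TCP; z points along the fingers, y is the direction in which the jaws open and shut (so a half turn about z gives the same grasp; the last joint's range is limited). The gripper opens to 85 mm and grips with 20 to 120 N. Pads are 22 mm wide; open, the fingers measure 114 mm over their backs; the gripper's body (76 mm by 85 mm) begins 54 mm behind the grasp point. The pads swing forward as they close: fully open they stand 13 mm farther back than shut.
Start: joints at [-1.109, 0.26, -0.138, 1.173, 0, 1.571], TCP at [0.234, -0.47, 0.25] pointing down, gripper open.
Joint ranges: [-2.78, 2.78], [-0.83, 1.72], [-1.28, 1.37], [-1.9, 2.12], [-1.57, 1.48], [-3.14, 3.14]. Speed limits (rad/s): [2.57, 2.57, 3.14, 3.14, 3.14, 3.14].

### API

Orientations are given as a rotation vector (axis times angle).
In Python, from workcell import arm gives the robot as it stands. The module is installed in compiled form; this text tells all that it offers.
- The arm moves only by the shell command python3 -m pendant 'ROWS' [OPENING]. ROWS is JSON, a list of rows, each a list of 2 entries, a list of its own where there are three numbers: the shift along the world's x, y, z in units of 50 mm (1.0 is 50 mm), then the turn about the world's z in units of 10 degrees (1.0 is 10 degrees). A call has 1 to 8 rows; each row shifts and turns the commanded pose from where the row before left it; what a row does not reach is not made up. A row lasts 1/8 s, in which the tool goes at most 62.5 mm and 10.7 degrees, less where a joint would pass 70% of its speed; a pose out of reach is approached as far as the arm can. A call is refused whole if a number of a shift passes 1 or a number of a turn 1, either way. A call with a gripper value outside its range is refused whole. OPENING is the closure in counts, from 0 (fully open) to 255 (shut), set as the call begins (- or left out, the last holds). The fingers move at their own pace and stop on an object; the grip force is fixed at half the most. Time passes only in rows, so rows that do not move let the fingers close. It gives the time, the measured TCP pose, the force and the opening at its end, in the units of the state.
- arm.sense(): the state, without advancing time (a new reading comes with each control period).
- arm.snapshot(name): name is "scene" or "side" or "wrist"; returns (picture, depth): 420x560x3 uint8, red, green, blue; 420x560 float32, m along the optical axis (not along the pixel's ray), 0 where there is no reading.
- arm.camera_info(name): a dict with "mtx" (3x3 intrinsics, pixels), "dist_coeffs" ([k1, k2, p1, p2, k3] as OpenCV has them; the pictures are not rectified), "rvec" (rotation vector, rad) and "tvec" (3), from world to camera coordinates, as OpenCV has them; the wrist camera has in their place "tool_from_camera" (4x4, takes a point from camera to tool coordinates, whose origin is the TCP and whose axes are the flange's). Camera axes: x right, y down, z forward; pixel columns grow to the right and rows downward; lengths in m; the calibration is good to about 2 mm. A picture is of the moment at which its call begins: read the wrist's pose just before it. camera_info takes no time and is no camera call.
- arm.hand_in(): hands the job in, once; it reports no verdict.
The state is a dict: "time_s": time; "joint_positions": joint angles; "dq": joint speeds; "effort": joint torques, N m; "eef_pos": TCP position; "orientation": TCP orientation; "ft_force": force on the tool from outside, world axes, zero at the start; "ft_torque": the same for the moment, N m; "grip_width": finger opening in m.
Only numpy, scipy, OpenCV 4.12 (cv2) and the standard library are available. Lean on these libraries where they do the work, as an engineer would, in place of code of your own. Each camera call takes 0.05 s, during which the arm holds its last target. There are 200 camera calls.

## Working session

There is one attempt and no reset: what is moved stays moved. The work goes in short steps, Python scripts to look and compute and a shell command to move; the robot and the scene stay as the last step left them, time stands still between calls to the robot, and variables do not carry over. Pictures are saved under pics/ and viewed, about 8 in all and at most 12, crops included, and the job is handed in when it is done.

```bash
mkdir -p pics
cat > h.py <<'E'
import numpy as np,cv2
from workcell import arm
def snap(n):
    s=arm.sense(); p,d=arm.snapshot(n); ci=arm.camera_info(n)
    if 'rvec' in ci:
        R=cv2.Rodrigues(np.array(ci['rvec'],float))[0]; t=np.array(ci['tvec'],float).ravel()
        T=np.eye(4); T[:3,:3]=R.T; T[:3,3]=-R.T@t
    else:
        W=np.eye(4); W[:3,:3]=cv2.Rodrigues(np.array(s['orientation'],float))[0]; W[:3,3]=s['eef_pos']
        T=W@np.array(ci['tool_from_camera'])
    K=np.array(ci['mtx'],float); D=np.array(ci['dist_coeffs'],float)
    h,w=d.shape; u,v=np.meshgrid(np.arange(w),np.arange(h))
    xy=cv2.undistortPoints(np.stack([u,v],-1).reshape(-1,1,2).astype(float),K,D).reshape(h,w,2)
    P=np.dstack([xy*d[...,None],d])@T[:3,:3].T+T[:3,3]
    P[d==0]=np.nan
    return p,P
def save(n,p): cv2.imwrite('pics/'+n+'.png',p[...,::-1])
E
python3 - <<'E'
from h import *
ps=[]
for n in('scene','side'):
    p,P=snap(n); save(n,p); np.save(n+'.npy',P)
s=arm.sense();print(s['time_s'],s['grip_width'],s['orientation'])
print(arm.camera_info('wrist')['tool_from_camera'])
E
```

```text
0.1 0.08529438858673576 [-3.05652337e+00 -7.18504811e-01  6.47256148e-04]
[[-6.27622725e-04 -9.61973520e-01 -2.73142001e-01  6.96507615e-02]
 [ 9.99999107e-01 -2.81589827e-04 -1.30606134e-03 -4.14103124e-04]
 [ 1.17948242e-03 -2.73142577e-01  9.61972838e-01 -1.23318458e-01]
 [ 0.00000000e+00  0.00000000e+00  0.00000000e+00  1.00000000e+00]]
```

View pics/scene.png

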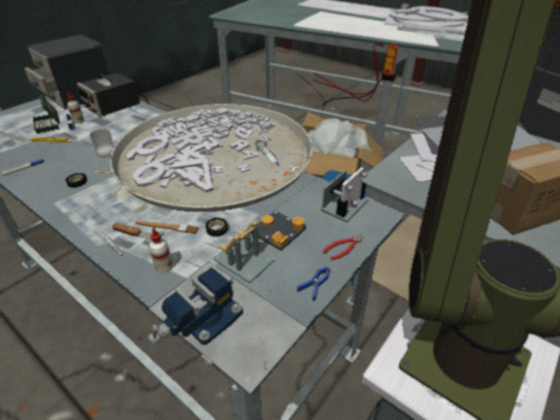

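View pics/side.png

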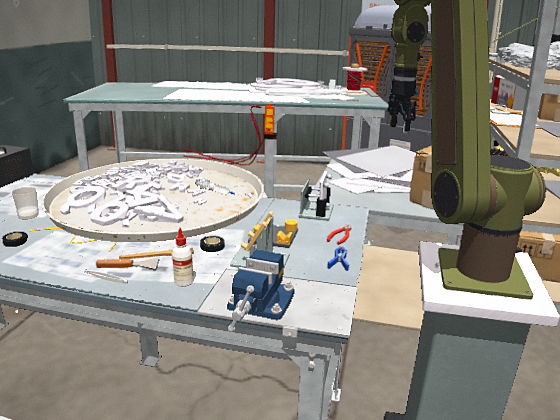

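Scene view: rack with plate at about (345,192), base with brass seats at (280,228), rest at (243,255), clamp (315,283), cutters (342,247), tape (217,226), glue (159,250), and a vise at (205,300).

Run:
```python
from h import *
P=np.load('scene.npy')
for n,(u,v) in dict(rackplate=(352,188),guide=(328,190),base=(280,230),seatR=(297,222),seatL=(267,221),seatF=(279,238),rest=(243,262),restbar=(240,240),clamp=(315,283),cut=(342,247),tape=(217,220),glue=(155,232),vise=(215,285)).items():
    print(n,np.nanmedian(P[v-2:v+3,u-2:u+3].reshape(-1,3),0).round(3))
```

```text
rackplate [ 0.445 -0.284  0.08 ]
guide [ 0.504 -0.244  0.065]
base [ 0.541 -0.064  0.012]
seatR [ 0.513 -0.105  0.03 ]
seatL [ 0.586 -0.06   0.024]
seatF [ 0.515 -0.025  0.027]
rest [0.54  0.09  0.008]
restbar [0.538 0.096 0.097]
clamp [0.354 0.033 0.015]
cut [ 0.374 -0.128 -0.   ]
tape [0.708 0.02  0.017]
glue [0.693 0.227 0.123]
vise [0.482 0.236 0.097]
```

```bash
python3 -m pendant '[[[0.7,0.7,0.3],0],[[0.7,0.7,0.3],0],[[0.7,0.7,0.3],0],[[0.7,0.7,0.3],0],[[0.7,0.7,0.3],0],[[0,0,0],0],[[0,0,0],0]]'
python3 - <<'E'
from h import *
p,P=snap('wrist'); save('w1',p); np.save('w1.npy',P)
E
```

```text
time_s: 0.98
eef_pos: [0.4085, -0.2949, 0.3247]
orientation: [-3.058, -0.72, 0.002]
ft_force: [-0.0, 0.6, -0.4]
grip_width: 0.0853
```

View pics/w1.png

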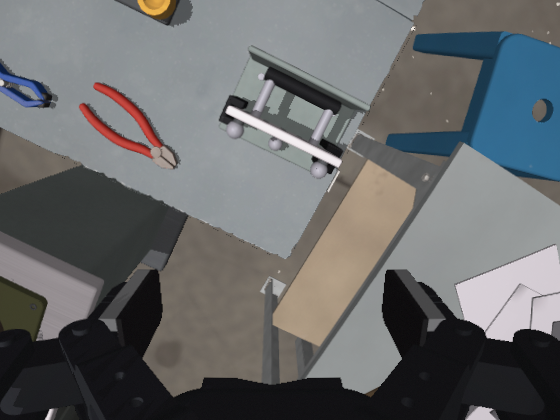

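Wrist view: plate's upper edge runs (227,110)–(341,160), feet on the near side, handle bar and shield behind; cutters at (130,130). Measure the edge in 3D.

Run:
```python
from h import *
P=np.load('w1.npy')[60:200,180:390].reshape(-1,3)
q=P[(P[:,2]>.114)&(P[:,2]<.128)]
print(len(q),np.median(q[:,2]))
r=cv2.minAreaRect((q[:,:2]*1000).astype(np.float32)); print(r)
c=q[:,:2].mean(0); w,v=np.linalg.eigh(np.cov(q[:,:2].T)); d=v[:,1]; n=v[:,0]
s=(q[:,:2]-c)@d; t=(q[:,:2]-c)@n
print(c,d,np.percentile(s,[0,1,99,100]),np.percentile(t,[1,50,99]),'yaw of edge',np.degrees(np.arctan2(d[1],d[0])))
h=P[(P[:,2]>.02)&(P[:,2]<.11)]
s=arm.sense();R=cv2.Rodrigues(np.array(s['orientation']))[0];print(s['eef_pos'],R.round(3))
```

```text
1189 0.1193456459269438
((443.11285400390625, -285.7939758300781), (20.827299118041992, 108.85257720947266), 1.0111867189407349)
[ 0.44931021 -0.28480859] [-0.02358198  0.99972191] [-0.05530934 -0.0539336   0.05223433  0.05354669] [-4.05424989e-03 -7.81408714e-05  4.11739228e-03] yaw of edge 91.35127296165037
[ 0.408034   -0.2952777   0.32458877] [[ 0.896  0.445 -0.002]
 [ 0.445 -0.896  0.001]
 [-0.001 -0.001 -1.   ]]
```

```bash
python3 -m pendant '[[[0.1,0.03,-0.25],1],[[0.1,0.03,-0.25],1],[[0.1,0.03,-0.25],1],[[0.1,0.03,-0.25],1],[[0.1,0.03,-0.25],1],[[0.15,0.03,-0.25],1],[[0.18,0.01,-0.2],0.5],[[0,0,0],0]]' 128
python3 - <<'E'
from h import *
s=arm.sense();R=cv2.Rodrigues(np.array(s['orientation']))[0];print(s['joint_positions'],s['eef_pos'],np.degrees(np.arctan2(R[1,1],R[0,1])),s['grip_width'])
E
```

```text
time_s: 2.02
eef_pos: [0.449, -0.2861, 0.2389]
orientation: [-2.194, -2.244, 0.001]
ft_force: [1.3, -0.0, 0.0]
grip_width: 0.0427
[-5.67183572e-01  2.79878721e-01 -1.40419595e-01  1.15349758e+00
 -2.60274265e-04  9.81069256e-01] [ 0.44900693 -0.2861114   0.23890621] 1.2917794294548401 0.04272466278651243
```

Aligned. Descend to z≈0.112 and grip.

```bash
python3 -m pendant '[[[0,0,-0.9],0],[[0,0,-0.9],0],[[0,0,-0.5],0],[[0,0,-0.24],0],[[0,0,0],0]]'
python3 -m pendant '[[[0,0,0],0],[[0,0,0],0],[[0,0,0],0],[[0,0,0],0]]' 255
```

```text
time_s: 2.65
eef_pos: [0.4498, -0.2858, 0.1132]
orientation: [-2.194, -2.247, 0.0]
ft_force: [-0.6, -0.8, -0.1]
grip_width: 0.0425
time_s: 3.15
eef_pos: [0.4483, -0.2862, 0.1148]
orientation: [-2.193, -2.248, 0.007]
ft_force: [-6.6, -1.0, 9.8]
grip_width: 0.0071
```

```bash
python3 -m pendant '[[[0,0,0.3],0],[[0,0,0.5],0],[[0,0,0.7],0],[[0,0,0.9],0],[[0,0,0.9],0],[[0,0.2,0.9],0],[[0,0.6,0.2],0],[[0.1,0.9,0],0]]'
python3 -m pendant '[[[0.1,0.9,0],0],[[0.1,0.9,0],0],[[0.1,0.9,0],0],[[0.1,0.9,0],0],[[0,0.3,0],0],[[0,0,0],0],[[0,0,0],0]]'
python3 - <<'E'
from h import *
p,P=snap('wrist'); save('w2',p); np.save('w2.npy',P)
s=arm.sense();print(s['joint_positions'],s['grip_width'])
E
```

```text
time_s: 4.15
eef_pos: [0.4567, -0.2004, 0.3357]
orientation: [2.192, 2.244, 0.004]
ft_force: [0.3, 0.4, -4.1]
grip_width: 0.0068
time_s: 5.03
eef_pos: [0.4754, -0.0064, 0.3336]
orientation: [2.194, 2.248, -0.0]
ft_force: [-0.4, -0.7, -2.7]
grip_width: 0.0069
[-1.34494902e-02  1.51190580e-01 -6.39098646e-02  1.35547333e+00
 -4.35803202e-04  1.53332219e+00] 0.006854168224066332
```

View pics/w2.png

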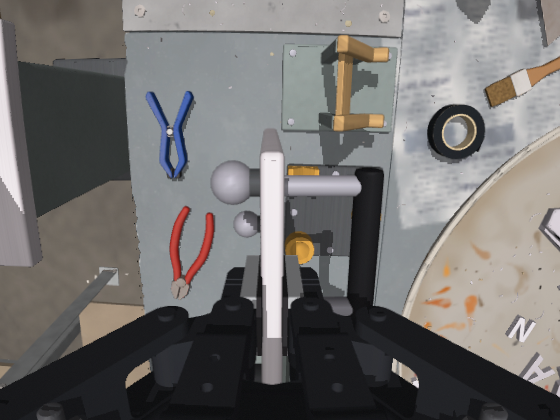

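Picture: rest at cols 330–390, rows 38–130 (high end left = toward robot), base partially behind the held plate at (320,210), tape (455,132), clamp (170,135), cutters (190,250). Measure the rest.

```bash
python3 - <<'E'
from h import *
P=np.load('w2.npy')
im=cv2.imread('pics/w2.png')[...,::-1].astype(int)
Q=P[30:140,320:400].reshape(-1,3); C=im[30:140,320:400].reshape(-1,3)
m=(C[:,0]-C[:,2]>40)&(Q[:,2]>.02); q=Q[m]
r=cv2.minAreaRect((q[:,:2]*1000).astype(np.float32)); print(r,q[:,2].min(),q[:,2].max())
for lo in np.arange(.02,.15,.01):
    k=q[(q[:,2]>=lo)&(q[:,2]<lo+.01)]
    if len(k): print(round(lo,2),len(k),'x',np.percentile(k[:,0],[2,50,98]).round(4),'y',np.percentile(k[:,1],[1,50,99]).round(4))
for v in (45,48,82,120,123): print(v,[(u,tuple((P[v,u]*1000).round().astype(int))) for u in range(334,396,5) if np.isfinite(P[v,u]).all()])
E
python3 - <<'E'
import cv2
im=cv2.imread('pics/w2.png')[20:145,270:410]
cv2.imwrite('pics/w2c.png',cv2.resize(im,None,fx=4.5,fy=4.5,interpolation=cv2.INTER_CUBIC))
E
```

```text
((558.9375610351562, 80.86492156982422), (62.34833526611328, 79.48440551757812), 0.6067582964897156) 0.05248687833444421 0.12512239089956367
0.05 351 x [0.5728 0.5799 0.5891] y [0.0418 0.1075 0.12  ]
0.06 187 x [0.5669 0.5833 0.5887] y [0.0418 0.0549 0.1197]
0.07 97 x [0.5603 0.5637 0.5664] y [0.0419 0.108  0.1197]
0.08 115 x [0.5471 0.5574 0.5611] y [0.0423 0.0739 0.1193]
0.09 348 x [0.5413 0.5454 0.5546] y [0.0428 0.0817 0.1184]
0.1 685 x [0.5315 0.5362 0.5483] y [0.0433 0.0817 0.1179]
0.11 198 x [0.5279 0.5391 0.5438] y [0.0418 0.1002 0.1192]
0.12 332 x [0.5284 0.5331 0.5382] y [0.0413 0.1072 0.1198]
45 [(334, (np.int64(527), np.int64(114), np.int64(103))), (339, (np.int64(529), np.int64(112), np.int64(119))), (344, (np.int64(533), np.int64(112), np.int64(123))), (349, (np.int64(538), np.int64(112), np.int64(120))), (354, (np.int64(544), np.int64(114), np.int64(108))), (359, (np.int64(551), np.int64(116), np.int64(96))), (364, (np.int64(558), np.int64(118), np.int64(85))), (369, (np.int64(584), np.int64(131), np.int64(0))), (374, (np.int64(589), np.int64(131), np.int64(1))), (379,
[... 2239 characters left out ...]
np.int64(-8)))]
123 [(334, (np.int64(529), np.int64(47), np.int64(118))), (339, (np.int64(533), np.int64(47), np.int64(122))), (344, (np.int64(537), np.int64(48), np.int64(124))), (349, (np.int64(544), np.int64(47), np.int64(110))), (354, (np.int64(551), np.int64(47), np.int64(96))), (359, (np.int64(559), np.int64(46), np.int64(83))), (364, (np.int64(567), np.int64(46), np.int64(69))), (369, (np.int64(576), np.int64(45), np.int64(55))), (374, (np.int64(581), np.int64(46), np.int64(58))), (379, (np.int64(586), np.int64(46), np.int64(58))), (384, (np.int64(606), np.int64(44), np.int64(10))), (389, (np.int64(612), np.int64(44), np.int64(9))), (394, (np.int64(624), np.int64(43), np.int64(-10)))]
```

View pics/w2c.png

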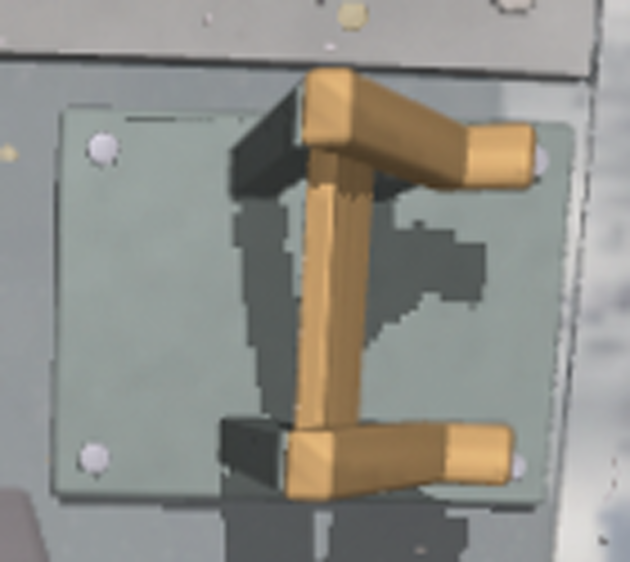

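Run:
```python
from h import *
P=np.load('w2.npy')
for v in (155,180,205,230,245): print([tuple((P[v,u]*1000).round(1)) for u in (262,266,270,274,278,282)])
q=P[150:250,255:290].reshape(-1,3); q=q[(q[:,2]>.30)]
print(len(q),np.median(q[:,2]),np.percentile(q[:,0],[1,99]),np.percentile(q[:,1],[1,99]))
v=np.polyfit(q[:,1],q[:,0],1); print(np.degrees(np.arctan(-v[0])),np.polyval(v,-.0064))
```

```text
[(np.float64(471.0), np.float64(47.4), np.float64(338.7)), (np.float64(472.3), np.float64(47.4), np.float64(338.2)), (np.float64(473.5), np.float64(47.4), np.float64(338.1)), (np.float64(474.8), np.float64(47.4), np.float64(337.9)), (np.float64(476.0), np.float64(47.5), np.float64(338.3)), (np.float64(477.3), np.float64(47.5), np.float64(338.3))]
[(np.float64(471.2), np.float64(39.4), np.float64(338.2)), (np.float64(472.4), np.float64(39.5), np.float64(338.6)), (np.float64(473.7), np.float64(39.3), np.float64(337.8)), (np.float64(475.0), np.float64(39.6), np.float64(339.1)), (np.float64(476.3), np.float64(39.3), np.float64(337.3)), (np.float64(477.5), np.float64(39.5), np.float64(337.9))]
[(np.float64(471.3), np.float64(31.0), np.float64(337.8)), (np.float64(472.6), np.float64(31.1), np.float64(338.2)), (np.float64(473.9), np.float64(31.0), np.float64(337.8)), (np.float64(475.2), np.float64(31.3), np.float64(338.4)), (np.float64(476.5), np.float64(31.3), np.float64(338.5)), (np.float64(477.8), np.float64(31.1), np.float64(337.8))]
[(np.float64(471.4), np.float64(22.5), np.float64(338.2)), (np.float64(472.8), np.float64(22.6), np.float64(338.3)), (np.float64(474.1), np.float64(22.5), np.float64(338.0)), (np.float64(475.4), np.float64(22.7), np.float64(338.6)), (np.float64(476.7), np.float64(22.8), np.float64(338.5)), (np.float64(478.1), np.float64(22.6), np.float64(337.9))]
[(np.float64(471.5), np.float64(17.1), np.float64(337.9)), (np.float64(472.9), np.float64(17.1), np.float64(337.8)), (np.float64(474.2), np.float64(17.4), np.float64(338.6)), (np.float64(475.5), np.float64(17.5), np.float64(338.7)), (np.float64(476.9), np.float64(17.4), np.float64(338.3)), (np.float64(478.3), np.float64(16.8), np.float64(336.6))]
2539 0.3379766453560034 [0.46857639 0.47839758] [0.01594881 0.04848531]
1.8761439962944257 0.4753526538166877
```

```bash
python3 -m pendant '[[[0.5,0.45,0],-0.06],[[0.55,0.45,0],-0.06],[[0.55,0.45,-0.2],0],[[0.49,0.4,-0.6],0],[[0,0,-0.8],0],[[0,0,-0.8],0],[[0,0,-0.47],0],[[0,0,0],0]]'
python3 - <<'E'
from h import *
s=arm.sense();print(s['eef_pos'],s['ft_force'],s['ft_torque'])
p,P=snap('wrist'); save('w3',p); np.save('w3.npy',P)
E
```

```text
time_s: 6.08
eef_pos: [0.5783, 0.0804, 0.1875]
orientation: [-2.216, -2.222, 0.007]
ft_force: [-0.1, 0.0, -2.5]
grip_width: 0.007
[0.57830209 0.08043269 0.18752288] [-0.13954833  0.04342702 -2.54987601] [0.02091144 0.07461333 0.00055869]
```

View pics/w3.png

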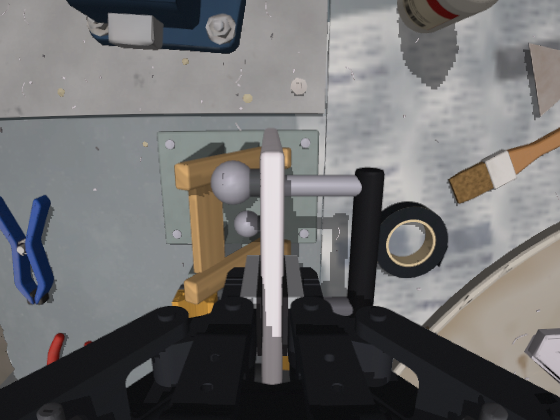

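Run:
```python
from h import *
P=np.load('w3.npy')
im=cv2.imread('pics/w3.png')[...,::-1].astype(int)
Q=P[130:310,165:235].reshape(-1,3); C=im[130:310,165:235].reshape(-1,3)
q=Q[(C[:,0]-C[:,2]>40)&(Q[:,2]>.07)&(Q[:,2]<.13)]
b=q[(q[:,1]>.06)&(q[:,1]<.102)]
for lo in np.arange(.04,.12,.01):
    k=q[(q[:,1]>=lo)&(q[:,1]<lo+.01)]
    k=k[k[:,2]>np.percentile(k[:,2],50)] if len(k) else k
    if len(k): print(round(lo,2),len(k),np.percentile(k[:,0],[2,50,98]).round(4),np.percentile(k[:,2],[2,50,98]).round(4))
for a,bb in((.035,.06),(.1,.125)):
    k=q[(q[:,1]>a)&(q[:,1]<bb)&(q[:,0]>.542)]; v=np.linalg.lstsq(np.c_[k[:,0],np.ones(len(k))],k[:,2],rcond=None)[0]
    print(len(k),v,'x at z.1',(.1-v[1])/v[0],'y',np.percentile(k[:,1],[2,98]))
```

```text
0.04 274 [0.5283 0.5348 0.5395] [0.118  0.1212 0.1236]
0.05 498 [0.5292 0.5366 0.5448] [0.107  0.1149 0.1231]
0.06 247 [0.5318 0.5366 0.54  ] [0.1023 0.107  0.1093]
0.07 250 [0.5316 0.5364 0.5398] [0.1028 0.1071 0.1094]
0.08 263 [0.5316 0.5362 0.5398] [0.1025 0.107  0.1093]
0.09 238 [0.5315 0.5358 0.539 ] [0.1039 0.1073 0.1093]
0.1 181 [0.5283 0.5366 0.5427] [0.1101 0.1201 0.1238]
0.11 418 [0.5279 0.5343 0.5387] [0.1183 0.1214 0.1238]
650 [-1.65203642  1.00377159] x at z.1 0.5470651772508395 y [0.04220914 0.05922706]
369 [-1.80288865  1.08791534] x at z.1 0.5479624799321967 y [0.10792929 0.1207209 ]
```

```bash
python3 -m pendant '[[[0.03,0.01,-0.15],0],[[0,0,-0.15],0],[[0,0,-0.08],0],[[0,0,0],0]]'; python3 -m pendant '[[[0,0,-0.04],0],[[0,0,0],0]]';python3 -m pendant '[[[0,0,-0.04],0],[[0,0,0],0]]'
```

```text
time_s: 6.62
eef_pos: [0.5811, 0.0825, 0.1705]
orientation: [-2.216, -2.226, 0.001]
ft_force: [0.6, 0.2, -3.2]
grip_width: 0.0069
time_s: 6.88
eef_pos: [0.5814, 0.0826, 0.1688]
orientation: [-2.216, -2.227, -0.0]
ft_force: [0.1, -0.5, -3.1]
grip_width: 0.007
time_s: 7.12
eef_pos: [0.5813, 0.0825, 0.1667]
orientation: [-2.216, -2.226, 0.0]
ft_force: [0.4, 0.0, -2.6]
grip_width: 0.007
```

```bash
python3 -m pendant '[[[-0.02,-0.03,-0.04],0],[[0,0,0],0]]';python3 -m pendant '[[[0,0,-0.04],0],[[0,0,0],0]]';python3 -m pendant '[[[0,0,-0.04],0],[[0,0,0],0]]'
```

```text
time_s: 7.38
eef_pos: [0.5801, 0.0808, 0.1646]
orientation: [-2.216, -2.226, 0.001]
ft_force: [-0.0, -0.1, -3.7]
grip_width: 0.0068
time_s: 7.62
eef_pos: [0.5806, 0.0809, 0.1642]
orientation: [2.216, 2.226, 0.001]
ft_force: [-2.7, -1.1, 4.6]
grip_width: 0.0065
time_s: 7.88
eef_pos: [0.5809, 0.0809, 0.164]
orientation: [2.215, 2.225, 0.004]
ft_force: [-4.3, -2.1, 13.7]
grip_width: 0.0068
```

```bash
python3 -m pendant '[[[0,0,0.05],0],[[-0.1,0,0],0],[[-0.15,0,0],0],[[-0.15,0,0],0],[[-0.15,0,0],0],[[0,0,0],0]]' 183
python3 - <<'E'
from h import *
p,P=snap('wrist'); save('w4',p); np.save('w4.npy',P)
E
```

```text
time_s: 8.62
eef_pos: [0.5516, 0.081, 0.1631]
orientation: [-2.215, -2.226, 0.002]
ft_force: [-0.8, 0.2, 0.9]
grip_width: 0.0243
```

View pics/w4.png

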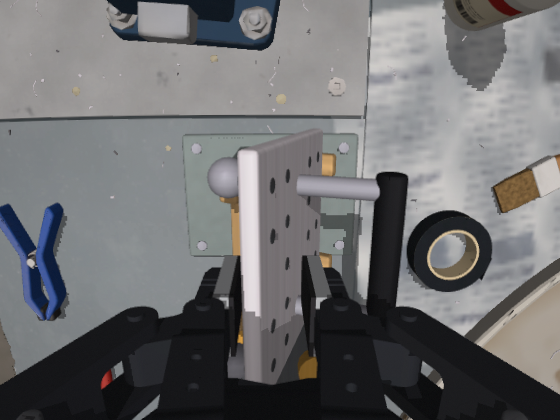

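Plate is leaning toward the rails, lower edge on lips, between the opened pads. Continue toward the robot.

```bash
python3 -m pendant '[[[-0.12,0,0],0],[[-0.12,0,0],0],[[-0.12,0,0],0],[[-0.12,0,0],0],[[0,0,0],0]]'; python3 -m pendant '[[[-0.1,0,0],0],[[0,0,0],0]]'; python3 -m pendant '[[[-0.08,0,0],0],[[0,0,0],0]]'
python3 - <<'E'
from h import *
p,P=snap('wrist'); save('w5',p); np.save('w5.npy',P)
q=P[130:260,200:340].reshape(-1,3)
q=q[(q[:,2]>.07)&(q[:,2]<.16)&(q[:,1]>.06)&(q[:,1]<.14)&(q[:,0]>.528)]
# ransac-ish plane
rng=np.random.default_rng(0);best=0
for _ in range(500):
    a=q[rng.choice(len(q),3)];n=np.cross(a[1]-a[0],a[2]-a[0]);n/=np.linalg.norm(n)+1e-12
    m=abs((q-a[0])@n)<.0015
    if m.sum()>best: best=m.sum();B=m
c=q[B].mean(0);n=np.linalg.svd(q[B]-c)[2][2];n*=np.sign(n[2]);print(best,len(q),c,n,'offset of underside from rest_spot',(c-np.array([.547,.081,.103]))@n-.008)
E
```

```text
time_s: 9.3
eef_pos: [0.5285, 0.081, 0.1634]
orientation: [2.216, 2.226, 0.0]
ft_force: [0.3, 0.2, 0.0]
grip_width: 0.0239
time_s: 9.55
eef_pos: [0.5236, 0.081, 0.1633]
orientation: [-2.216, -2.226, 0.0]
ft_force: [-0.8, 0.1, 0.1]
grip_width: 0.0241
time_s: 9.8
eef_pos: [0.5202, 0.081, 0.1635]
orientation: [2.216, 2.226, 0.001]
ft_force: [0.9, -0.1, -0.3]
grip_width: 0.0242
5405 5587 [0.5395287  0.11087378 0.13188192] [0.85202246 0.01168234 0.52337487] offset of underside from rest_spot 0.0010993537345977446
```

```bash
python3 -m pendant '[[[-0.06,0,0],0],[[0,0,0],0]]'; python3 -m pendant '[[[0.1,0,0.1],0],[[0,0,0.3],0],[[0,0,0.8],0],[[0,0,0.9],0],[[0,-0.3,0.9],0],[[0,-0.8,0.7],0],[[0,-0.8,0],0],[[0,-0.4,0],0]]' 120
python3 - <<'E'
from h import *
arm.snapshot('side')
p,P=snap('wrist'); save('w6',p); np.save('w6.npy',P)
E
```

```text
time_s: 10.1
eef_pos: [0.5175, 0.081, 0.1636]
orientation: [2.216, 2.226, 0.002]
ft_force: [3.2, 0.1, 0.2]
grip_width: 0.0239
time_s: 11.1
eef_pos: [0.5216, -0.0356, 0.35]
orientation: [2.217, 2.224, 0.001]
ft_force: [0.4, -0.0, 0.0]
grip_width: 0.0449
```

View pics/w6.png

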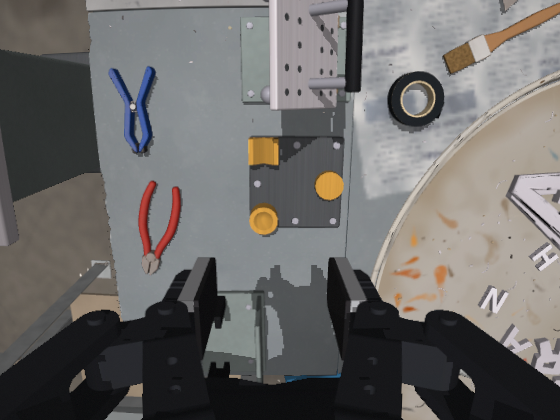

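Picture: plate on the rest with handle up/away (cols 270–345, top); base with cone (263,220), groove (263,150), flat seat (330,186). Measure all.

Run:
```python
from h import *
P=np.load('w6.npy'); im=cv2.imread('pics/w6.png'); hsv=cv2.cvtColor(im,cv2.COLOR_BGR2HSV)
m=cv2.inRange(hsv,(12,120,90),(35,255,255)); 
n,l,st,ce=cv2.connectedComponentsWithStats(m)
S={}
for i in range(1,n):
    if st[i,4]>200 and 120<ce[i][1]<250:
        q=P[l==i]; q=q[q[:,2]>.02]; r=cv2.minAreaRect((q[:,:2]*1000).astype(np.float32))
        print(ce[i].round(),st[i,4],np.nanmedian(q,0).round(4),np.percentile(q[:,2],[5,95]).round(4),r)
# base plate top
q=P[130:235,240:350].reshape(-1,3); q=q[(q[:,2]>.009)&(q[:,2]<.016)]
print('base',cv2.minAreaRect((q[:,:2]*1000).astype(np.float32)),np.median(q[:,2]))
# plate on rest: plane & handle
q=P[0:110,268:345].reshape(-1,3); V=hsv[0:110,268:345,2].ravel()
q0=q[(q[:,2]>.06)&(V>100)&(q[:,1]>.0)]
rng=np.random.default_rng(0);best=0
for _ in range(500):
    a=q0[rng.choice(len(q0),3)];nn=np.cross(a[1]-a[0],a[2]-a[0]);nn/=np.linalg.norm(nn)+1e-12
    mm=abs((q0-a[0])@nn)<.0015
    if mm.sum()>best: best=mm.sum();B=mm
c=q0[B].mean(0);nn=np.linalg.svd(q0[B]-c)[2][2];nn*=np.sign(nn[2]);print('plane',best,c,nn,(c-np.array([.547,.081,.103]))@nn-.008)
print('plate lower y edge',np.percentile(q0[B][:,1],[.5,1,2]),'z',np.percentile(q0[B][:,2],[1,99]))
H=P[0:110,340:368].reshape(-1,3);V=hsv[0:110,340:368,2].ravel();h=H[(V<60)&(H[:,2]>.09)]
print('handle',len(h),np.median(h,0),np.percentile(h,[2,98],axis=0), np.polyfit(h[:,1],h[:,0],1))
```

```text
[263. 151.] 806 [ 0.5114 -0.023   0.0303] [0.0224 0.0342] ((511.57757568359375, -23.423263549804688), (30.226722717285156, 34.80241012573242), 89.75519561767578)
[329. 185.] 667 [ 0.5909 -0.0652  0.0248] [0.0232 0.0262] ((590.9505004882812, -65.66653442382812), (33.47099304199219, 34.036617279052734), 44.32453536987305)
[263. 219.] 714 [ 0.5111 -0.1071  0.0324] [0.0239 0.0345] ((510.625732421875, -107.5550765991211), (34.87852096557617, 32.96782302856445), 89.51631927490234)
base ((551.2992553710938, -65.25318145751953), (115.39382934570312, 115.90664672851562), 89.38768768310547) 0.011498409277207522
plane 5906 [0.5507016  0.07341722 0.11679425] [0.80916178 0.00719404 0.58754188] 0.0030453407334215723
plate lower y edge [0.02702701 0.02750278 0.02845686] z [0.06597941 0.15236858]
handle 1447 [0.58971299 0.07929721 0.13845744] [[0.5843454  0.04348184 0.13308366]
 [0.59670167 0.11392351 0.14074822]] [-0.00704938  0.59051797]
```

Measurements disagree with a flush lay: plate slope is ~54° and the handle ~6 mm high, so the lower edge sits ~8 mm out on the lip, off the rails. I'll press the handle down with closed fingertips to seat it.

```bash
python3 -m pendant '[[[0.46,0.78,0],0],[[0.46,0.78,0],0],[[0.45,0.77,-0.3],0],[[0,0,-0.9],0],[[0,0,-0.9],0],[[0,0,-0.9],0],[[0,0,-0.5],0],[[0,0,0],0]]' 255; python3 -m pendant '[[[0,0,-0.1],0],[[0,0,-0.1],0],[[0,0,0],0]]'; python3 -m pendant '[[[0,0,-0.06],0],[[0,0,0],0]]'
```

```text
time_s: 12.2
eef_pos: [0.5882, 0.0831, 0.1714]
orientation: [-2.213, -2.225, 0.007]
ft_force: [0.1, 0.7, 0.9]
grip_width: -0.0
time_s: 12.58
eef_pos: [0.5906, 0.0826, 0.1638]
orientation: [2.216, 2.226, 0.001]
ft_force: [0.3, -0.2, -0.1]
grip_width: 0.0
time_s: 12.82
eef_pos: [0.5903, 0.0825, 0.1603]
orientation: [-2.216, -2.226, 0.0]
ft_force: [-0.0, 0.9, -0.5]
grip_width: -0.0001
```

```bash
for i in 1 2 3; do python3 -m pendant '[[[0,0,-0.06],0],[[0,0,0],0]]' | egrep 'eef|ft_f'; done
```

```text
eef_pos: [0.5915, 0.0825, 0.1586]
ft_force: [-0.7, -0.2, 5.7]
eef_pos: [0.5916, 0.0827, 0.1557]
ft_force: [0.2, -0.3, 5.4]
eef_pos: [0.5925, 0.0827, 0.1534]
ft_force: [0.6, -0.3, 8.9]
```

```bash
for i in 1 2; do python3 -m pendant '[[[0,0,-0.06],0],[[0,0,0],0]]' | egrep 'eef|ft_f'; done
```

```text
eef_pos: [0.5952, 0.0828, 0.1528]
ft_force: [0.9, -0.5, 15.4]
eef_pos: [0.598, 0.0828, 0.152]
ft_force: [4.2, -1.3, 20.4]
```

```bash
python3 -m pendant '[[[0,0,0.3],0],[[0,0,0.9],0],[[0,0,0.9],0],[[-0.3,-0.4,0.9],0],[[-0.4,-0.6,0.7],0],[[-0.4,-0.6,0.2],0],[[0,-0.2,0],0],[[0,0,0],0]]' 128
cat > m.py <<'E'
from h import *
p,P=snap('wrist'); save('w7',p); np.save('w7.npy',P)
V=cv2.cvtColor(p,cv2.COLOR_RGB2HSV)[...,2].ravel(); q=P.reshape(-1,3)
k=(q[:,0]>.515)&(q[:,0]<.62)&(q[:,1]>.02)&(q[:,1]<.14)&(q[:,2]>.055)
q0=q[k&(V>90)&(q[:,2]<.155)]
rng=np.random.default_rng(0);best=0
for _ in range(800):
    a=q0[rng.choice(len(q0),3)];nn=np.cross(a[1]-a[0],a[2]-a[0]);nn/=np.linalg.norm(nn)+1e-12
    mm=abs((q0-a[0])@nn)<.0015
    if mm.sum()>best: best=mm.sum();B=mm
c=q0[B].mean(0);nn=np.linalg.svd(q0[B]-c)[2][2];nn*=np.sign(nn[2]);print('plane',best,c,nn,np.degrees(np.arccos(nn[2])),(c-np.array([.547,.081,.103]))@nn-.008)
print('y',np.percentile(q0[B][:,1],[.5,99.5]),'z',np.percentile(q0[B][:,2],[1,99]))
h=q[k&(V<60)&(q[:,2]>.10)&(q[:,0]>.57)]
print('handle',len(h),np.median(h,0),np.percentile(h,[2,98],axis=0), np.polyfit(h[:,1],h[:,0],1))
E
python3 m.py
```

```text
time_s: 15.08
eef_pos: [0.5354, -0.0078, 0.3396]
orientation: [-2.217, -2.225, 0.0]
ft_force: [-0.1, -0.5, -0.0]
grip_width: 0.0424
plane 6527 [0.54842413 0.08266243 0.11765142] [0.8609056  0.00610185 0.50872813] 59.420851467037345 0.0006897715456267283
y [0.02737775 0.13490235] z [0.06147009 0.1538023 ]
handle 1502 [0.59025428 0.08253177 0.1333915 ] [[0.58469004 0.04363928 0.12850177]
 [0.59717021 0.11915822 0.13560717]] [-0.00823973  0.59110981]
```

View pics/w7.png

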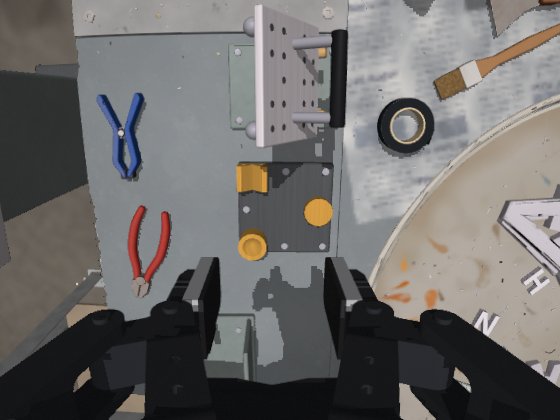

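Now flush: 59.4°, 0.7 mm off nominal, handle axis at (0.5905, 0.0815, 0.1286), plate let go on the rest. Next grip the handle.

```bash
python3 -m pendant '[[[0.4,0.6,0],0],[[0.4,0.6,0],0],[[0.3,0.58,-0.2],0],[[0,0,-0.9],0],[[0,0,-0.9],0],[[0,0,-0.9],0],[[0,0,-0.7],0],[[0,0,0],0]]' 160; python3 -m pendant '[[[0,0,-0.35],0],[[0,0,-0.2],0],[[0,0,0],0]]'
```

```text
time_s: 16.12
eef_pos: [0.5875, 0.0822, 0.1561]
orientation: [-2.211, -2.224, 0.011]
ft_force: [-0.3, -0.6, 0.5]
grip_width: 0.0319
time_s: 16.5
eef_pos: [0.5904, 0.0818, 0.1329]
orientation: [-2.216, -2.227, 0.001]
ft_force: [0.1, -0.3, 0.6]
grip_width: 0.0316
```

```bash
python3 -m pendant '[[[0,0,-0.06],0],[[0,0,0],0],[[0,0,0],0],[[0,0,0],0],[[0,0,0],0]]' 255; python3 -m pendant '[[[0.1,0,0.1],0],[[0.1,0,0.2],0],[[0,0,0.4],0],[[0,0,0.5],0],[[0,0,0.4],0],[[0,0,0],0],[[0,0,0],0]]'
python3 - <<'E'
from h import *
p,P=snap('side'); save('s8',p); np.save('s8.npy',P)
c=cv2.resize(p[190:290,200:340],None,fx=5,fy=5,interpolation=cv2.INTER_CUBIC); save('s8c',c)
E
```

```text
time_s: 17.12
eef_pos: [0.5913, 0.0817, 0.1307]
orientation: [2.215, 2.226, 0.003]
ft_force: [1.1, 0.9, 4.9]
grip_width: 0.0117
time_s: 18.0
eef_pos: [0.5999, 0.0813, 0.2088]
orientation: [-2.216, -2.226, 0.002]
ft_force: [-0.4, 0.1, -4.0]
grip_width: 0.0121
```

View pics/s8c.png

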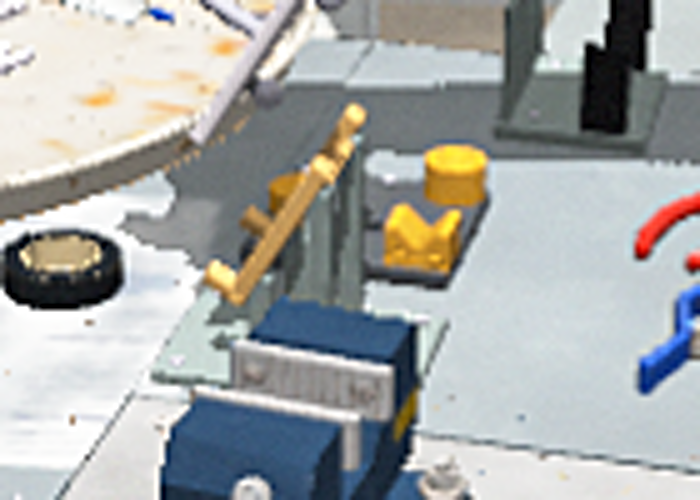

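Side view: rack/base/rest free, plate (at crop 190–280, 0–140) hangs still tilted 60° in the grip as expected. Now roll it level against the rail tops.

```bash
python3 -m pendant '[[[-0.3,0,0],0],[[-0.3,0,-0.15],0],[[-0.28,0,-0.15],0],[[0,0,0],0]]'; python3 -m pendant '[[[-0.15,0,0.01],0],[[-0.15,0,0.01],0],[[-0.14,0,0.02],0],[[0,0,0],0]]';  python3 -m pendant '[[[-0.18,0,-0.02],0],[[-0.18,0,-0.02],0],[[0,0,0],0]]'
```

```text
time_s: 18.55
eef_pos: [0.5551, 0.0813, 0.1937]
orientation: [-2.215, -2.226, 0.003]
ft_force: [0.3, 0.1, -3.0]
grip_width: 0.0122
time_s: 19.05
eef_pos: [0.5367, 0.0816, 0.1985]
orientation: [2.214, 2.224, 0.007]
ft_force: [5.9, -0.4, 1.9]
grip_width: 0.0118
time_s: 19.42
eef_pos: [0.5177, 0.0817, 0.1972]
orientation: [2.214, 2.224, 0.006]
ft_force: [2.8, -0.4, 9.0]
grip_width: 0.0115
```

```bash
python3 -m pendant '[[[-0.17,0,-0.08],0],[[-0.17,0,-0.08],0],[[0,0,0],0]]';  python3 -m pendant '[[[-0.1,0,-0.08],0],[[-0.1,0,-0.08],0],[[0,0,0],0]]'
python3 - <<'E'
from h import *
p,P=snap('wrist'); save('w9',p); np.save('w9.npy',P)
E
```

```text
time_s: 19.8
eef_pos: [0.4984, 0.0815, 0.1874]
orientation: [-2.216, -2.226, 0.001]
ft_force: [-1.8, -0.3, 5.8]
grip_width: 0.0115
time_s: 20.18
eef_pos: [0.4888, 0.0815, 0.179]
orientation: [-2.216, -2.226, 0.001]
ft_force: [-1.6, -1.1, 5.8]
grip_width: 0.0118
```

View pics/w9.png

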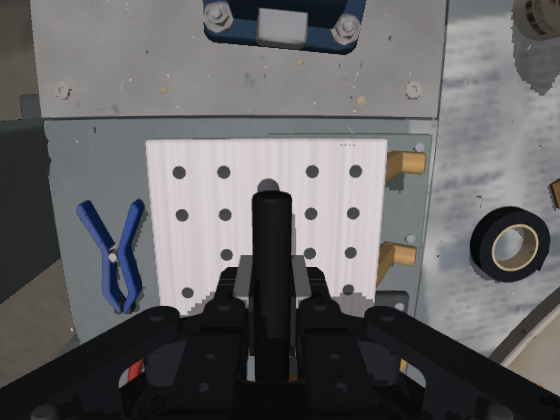

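Plate now lies nearly level in the grip (corners (147,141), (387,138)). Measure its tilt from the depth.

```bash
cat > pl.py <<'E'
from h import *
import sys
def plate(P,p,zlo,zhi):
    V=cv2.cvtColor(p,cv2.COLOR_RGB2HSV)[...,2]
    m=(V>110)&(P[...,2]>zlo)&(P[...,2]<zhi); m[:120]=0; m[330:]=0; m[:,:120]=0;m[:,430:]=0
    q=P[m];c=np.median(q,0)
    for t in(.01,.004,.0025):
        A=np.c_[q[:,:2]-c[:2],np.ones(len(q))]; f=np.linalg.lstsq(A,q[:,2],rcond=None)[0]
        q=q[abs(A@f-q[:,2])<t]
    s=arm.sense()['eef_pos']
    # x-extent near several y
    k=q[(q[:,1]>q[:,1].max()-.03)]
    print(len(q),'slope deg x,y',np.degrees(np.arctan(f[:2])).round(2),'z at tcp',f[2]+f[0]*(s[0]-c[0])+f[1]*(s[1]-c[1]),'tcp',np.round(s,4))
    print('x',np.percentile(k[:,0],[.3,99.7]).round(4),'ymax',np.percentile(q[:,1],99.8).round(4))
    r=[]
    for y in np.arange(k[:,1].min(),k[:,1].max()-.003,.003):
        z=k[abs(k[:,1]-y)<.0015]; r.append((y,np.percentile(z[:,0],1),np.percentile(z[:,0],99)))
    r=np.array(r); print('yaw from edges',np.degrees(np.polyfit(r[:,0],r[:,1],1)[0]),np.degrees(np.polyfit(r[:,0],r[:,2],1)[0]))
E
python3 - <<'E'
from pl import *
P=np.load('w9.npy');p=cv2.imread('pics/w9.png')[...,::-1].copy()
plate(P,p,.11,.16)
E
```

```text
29579 slope deg x,y [-2.36 -0.12] z at tcp 0.1334098248767751 tcp [0.4888 0.0815 0.179 ]
x [0.4326 0.5407] ymax 0.1362
yaw from edges 1.5307006677657902 -0.4741421127596703
```

```bash
python3 -m pendant '[[[-0.06,0,-0.08],0],[[0,0,0],0]]'
python3 - <<'E'
from pl import *
p,P=snap('wrist');plate(P,p,.11,.16)
E
```

```text
time_s: 20.48
eef_pos: [0.4851, 0.0815, 0.1748]
orientation: [-2.215, -2.225, 0.003]
ft_force: [-2.6, -0.5, 6.9]
grip_width: 0.0116
29631 slope deg x,y [ 1.96 -0.06] z at tcp 0.12975694561191556 tcp [0.4851 0.0815 0.1748]
x [0.432  0.5405] ymax 0.1361
yaw from edges 1.0509032957862279 -0.5540875369252789
```

```bash
python3 -m pendant '[[[0,0,0.5],0],[[0,0,0.5],0],[[0.2,-0.4,0.5],-0.05],[[0.4,-0.8,0],0],[[0.4,-0.8,0],0],[[0.3,-0.7,0],0],[[0.01,-0.23,0],0],[[0,0,0],0]]'; python3 -m pendant '[[[0,0,-0.4],0],[[0,0,-0.7],0],[[0,0,-0.7],0],[[0,0,-0.3],0],[[0,0,0],0],[[0,0,0],0]]'
python3 - <<'E'
from pl import *
p,P=snap('wrist');save('w10',p);plate(P,p,.07,.13)
E
```

```text
time_s: 21.52
eef_pos: [0.5505, -0.0652, 0.2483]
orientation: [-2.225, -2.212, 0.004]
ft_force: [0.4, -0.3, -2.8]
grip_width: 0.0116
time_s: 22.28
eef_pos: [0.5529, -0.0647, 0.1462]
orientation: [2.224, 2.216, 0.002]
ft_force: [0.1, 0.4, -2.4]
grip_width: 0.0119
29629 slope deg x,y [-0.54 -0.21] z at tcp 0.1010135188597756 tcp [ 0.5531 -0.0649  0.1464]
x [0.4983 0.6067] ymax -0.0103
yaw from edges 1.668802248489419 0.1319816765699388
```

View pics/w10.png

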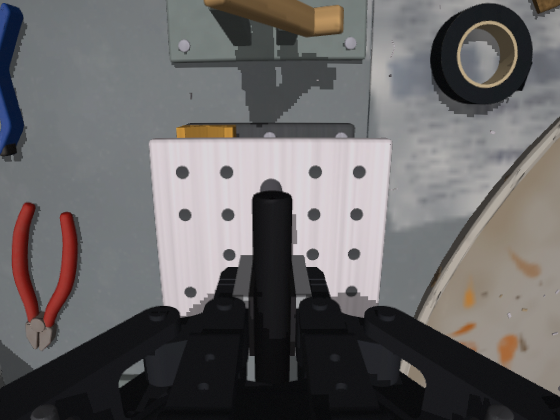

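Plate level (−0.5°) directly above the base, centre within ~1.3 mm. Lower.

```bash
python3 -m pendant '[[[-0.03,0,-0.3],0],[[0,0,-0.3],0],[[0,0,-0.15],0],[[0,0,-0.1],0],[[0,0,0],0]]'; for i in 1 2; do python3 -m pendant '[[[0,0,-0.04],0],[[0,0,0],0]]' | egrep 'eef|ft_f'; done
```

```text
time_s: 22.95
eef_pos: [0.5502, -0.065, 0.1018]
orientation: [-2.226, -2.216, 0.001]
ft_force: [0.4, 0.1, -3.3]
grip_width: 0.0118
eef_pos: [0.5506, -0.065, 0.1005]
ft_force: [0.6, 0.3, -3.1]
eef_pos: [0.5503, -0.065, 0.0983]
ft_force: [0.3, 0.3, -3.2]
```

```bash
for i in 1 2 3; do python3 -m pendant '[[[0,0,-0.03],0],[[0,0,0],0]]' | egrep 'eef|ft_f'; done
```

```text
eef_pos: [0.5508, -0.0651, 0.0969]
ft_force: [1.6, 0.5, -2.7]
eef_pos: [0.5515, -0.0652, 0.096]
ft_force: [1.5, -1.8, 1.5]
eef_pos: [0.5518, -0.0653, 0.0957]
ft_force: [-0.8, -0.1, 9.1]
```

```bash
python3 - <<'E'
from pl import *
p,P=snap('wrist');plate(P,p,.03,.07)
E
python3 -m pendant '[[[0,0,0.03],0],[[0,0,0],0]]' 200
python3 - <<'E'
from pl import *
p,P=snap('wrist');plate(P,p,.03,.07)
E
```

```text
29487 slope deg x,y [-0.24 -0.27] z at tcp 0.05063032970331473 tcp [ 0.5517 -0.0653  0.0957]
x [0.4974 0.6058] ymax -0.0112
yaw from edges 1.9820953476317587 0.030789654778483336
time_s: 24.5
eef_pos: [0.5499, -0.0649, 0.0951]
orientation: [-2.225, -2.216, 0.001]
ft_force: [-0.1, -0.3, -0.1]
grip_width: 0.0189
29102 slope deg x,y [-0.09 -0.17] z at tcp 0.0507739772834174 tcp [ 0.5499 -0.0649  0.0949]
x [0.4973 0.6058] ymax -0.0112
yaw from edges 0.6856600408157312 0.20018668075595963
```

Seated: top at 50.8 mm (nominal 51.3), slope ≤0.2°, no residual force. Open and retreat.

```bash
python3 -m pendant '[[[0,0,0],0],[[0,0,0],0],[[0,0,0.4],0],[[0,0,0.8],0],[[0,0,0.9],0],[[0,0,0.9],0],[[-0.3,-0.4,0.9],0],[[-0.3,-0.4,0.6],0]]' 140; python3 -m pendant '[[[0,0,0],0],[[0,0,0],0]]'
python3 - <<'E'
from h import *
p,P=snap('wrist'); save('w11',p)
q=P.reshape(-1,3);k=(abs(q[:,0]-.5515)<.065)&(abs(q[:,1]+.0655)<.065)&(q[:,2]>.046)&(q[:,2]<.056);q=q[k]
A=np.c_[q[:,:2]-[.5515,-.0655],np.ones(len(q))];f=np.linalg.lstsq(A,q[:,2],rcond=None)[0]
print(np.degrees(f[:2]),f[2],cv2.minAreaRect((q[:,:2]*1000).astype(np.float32)))
E
```

```text
time_s: 25.55
eef_pos: [0.5207, -0.1053, 0.3225]
orientation: [2.224, 2.216, 0.002]
ft_force: [1.2, -0.6, -0.2]
grip_width: 0.0385
time_s: 25.8
eef_pos: [0.5203, -0.1048, 0.3195]
orientation: [-2.226, -2.216, 0.0]
ft_force: [0.1, 0.4, -0.1]
grip_width: 0.0387
[-0.05304307 -0.0253071 ] 0.05083397350587203 ((551.6731567382812, -65.79571533203125), (109.7376480102539, 110.83843231201172), 89.89596557617188)
```

Plate centre (0.5517, −0.0658), level within 0.05°, top at 50.8 mm: seated. The arm is clear, so I hand in.

```bash
python3 -c "
from workcell import arm
print(arm.hand_in())"
```

```text
the job is handed in; nothing more can be done
None
```

The stage plate is seated on the base with the gripper clear, and I handed the job in at about 26 s, inside the 50 s limit.

- **Laying it on the rest:** I took the plate from the rack by its upper edge, set it on the lips and tipped it back. My first check failed: the slope read 54° and the lower edge stood about 8 mm off the rails. I pressed the handle down with closed fingertips at up to 20 N. It then measured 59.4° and 0.7 mm off nominal, lying there released.
- **Moving it to the base:** I took it again by the handle. It kept its 60° tilt in the grip, so I rolled it level against the tops of the rest's rails, with forces under 10 N. Then I lowered it onto the seats with about 12 N of contact.
- **Last checks after letting go:**
  - The plate is level within 0.1°.
  - Its top is at 50.8 mm, against a nominal 51.3 mm.
  - Its centre is within about 1 mm of the base's.
  - The yaw agrees with the base's to within about 0.5°.
- **Not confirmed:**
  - I could not view the final picture because the 12-picture limit was used up, so the seating rests on depth measurements alone.
  - I did not measure the clamp, cutters, tape and glue again. The arm never went near them, and the tape and cutters were in place in the last picture I saw.

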